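# Vent the cleaning tank and hold its sprung lid just short of its balance point

### The job

Open the vent of the heated cleaning tank by twisting its black screw cap anticlockwise right to its stop, and only then lift the sprung lid by its red bar past its balance point (60 degrees) to about 70 degrees, without letting it spring on to its own stop. Then bring the lid back down to about ten degrees below the balance point and finish while holding it there, still, with the gripper, so that the goldsmith can reach the basket. Leave the jar, the cup and the ring cone where they are.

Things in the scene. Friction and masses are not known exactly. Their poses are not given: they have to be found in the camera images.
- tank: Steel and blue cleaning tank fixed to the bench, 190 (x) by 360 (y) by 110 mm high, yaw within 20 degrees. Origin: centre of its underside, on the bench; its -x face looks to the robot, z up. The open bay under the lid spans y -180 to +60 mm, the solid blue console y +60 to +180 mm; the console's flat top, z 110 mm, carries the vent cap.
- cap_top (a point): Centre of the top of the vent cap: a round black ribbed cap, 42 mm across and 34 mm tall, on the console top (tank frame x -20, y +120 mm), its top 145.5 mm above the bench. A red line on its top is its pointer. z is its turning axis.
- vent_cap (a joint): Angle of the captive vent cap, rad, growing anticlockwise seen from above. 0 = shut (pointer to the tank's front, red mark), 1.4 = open, at its stop (green mark); it starts within 0 to 0.25. It turns in place with light friction (about 0.05 N m), does not rise, and stays where it is left.
- lid_hinge (a point): Point on the lid's hinge pin, at the middle of the lid's width: tank frame x +99, y -60, z +113 mm. The pin runs along the tank's y. Fixed to the tank.
- lid_bar (a point): Middle of the red round grip bar in front of the lid: 12 mm thick, 130 mm long, parallel to the hinge pin, 237 mm from it, on a thin arm 60 mm to either side; 37 mm free between bar and lid edge. Lid shut: 113 mm above the bench, its centre 43 mm in front of the tank's wall. Turns with the lid (its -x points from hinge to bar); the round bar can turn between the fingers.
- lid (a joint): Lid opening, rad: 0 shut, 1.5 at its stop; the bar rises and moves away from the robot. Aluminium plate 192 x 238 x 6 mm, 0.95 kg, with torsion springs. Balance point 1.05 rad (60 degrees): below it the lid falls shut, above it the springs throw it open; it stays nowhere by itself. Lifting at the bar takes 1.25 N when shut, under 0.5 N within 10 degrees of balance.
- flux_jar: Bystander: loose amber jar, 56 mm across, 75 mm tall, standing beside the tank. Origin: centre of its underside.
- pot: Bystander: loose white cup, 72 mm across, 60 mm tall, standing beside the tank. Origin: centre of its underside.
- ring_cone: Bystander: loose wooden ring cone with a brass knob, 44 mm across, 80 mm tall, standing near the tank's front corner away from the vent cap. Origin: centre of its underside.

How it is judged:
By the outcome, as a careful person would: the job done as asked, in the order asked, and still so for the second after the job is handed in, while the arm keeps its last pose, push and grip.
It also fails if it takes over 59 s, if anything falls off the work surface, if the arm or the gripper's body presses on something with over 40 N, if the wrist force passes 120 N, or if a joint passes its speed limit or range.

### The arm

A 7-joint arm with a two-finger parallel gripper is mounted at the origin on the work surface. World frame = base frame: x ahead of the robot, y to its left, z up, the work surface at z = 0. Lengths are in m, angles in rad, forces in N, time in s.
With the tool pointing down it reaches from about 0.425 to 0.925 m from the base axis. Payload 6.8 kg.
Tool frame: the origin (TCP) lies at the very end of the fingers, on their centre line; the grasp point (between the pads) lies 19 mm behind it; z points along the fingers, y is the line along which they close (so a half turn about z gives the same grasp; the last joint's range is limited). The gripper opens to 85 mm and grips with 20 to 120 N. Pads are 22 mm wide; open, the fingers measure 114 mm over their backs; the gripper's body (76 mm by 85 mm) begins 54 mm behind the grasp point. The pads swing forward as they close: fully open they stand 13 mm farther back than shut.
Start: joints at [-1.377, 0.477, 0.022, 1.555, -0.011, 1.109, -0.083], TCP at [0.201, 0.645, 0.231] pointing down, gripper open.
Joint ranges: [-2.96, 2.96], [-0.34, 2.1], [-1.41, 1.46], [0.24, 2.44], [-1.37, 4.51], [0.17, 1.92], [-2.96, 2.96]. Speed limits (rad/s): [2.39, 2.39, 3.14, 3.14, 3.14, 3.14, 3.14].

### API

Orientations are given as a unit quaternion [w, x, y, z].
In Python, from station import bot gives the robot as it stands.
- The arm moves only by the tool nudge_tcp, called after "Call:" by a JSON object that holds its "fn" and its "kwargs", one argument or row to a line. Schema: {"type":"object","properties":{"rows":{"type":"object","properties":{"moves":{"type":"array","items":{"type":"array","items":{"type":"number"},"minItems":5,"maxItems":5},"minItems":1,"maxItems":20}},"additionalProperties":false,"required":["moves"]},"grip_force":{"type":"number"},"only":{"type":"string"},"quiet":{"type":"boolean"},"lines":{"type":"string"}},"required":["rows"],"additionalProperties":false}. rows is an object whose key "moves" holds a list of rows, 1 to 20 of them, each of 5 numbers: dx, dy, dz in m, then a turn about the tool's z in rad, then the opening from 0.0 (shut) to 1.0 (fully open); each row shifts and turns the commanded pose from where the row before left it, along the tool's axes as they then stand; what a row does not reach is not made up. A row lasts 1/10 s, in which the tool goes at most 0.05 m and 0.15 rad, less where a joint would pass 70% of its speed; a pose out of reach is approached as far as the arm can. The fingers move at their own pace and stop on an object; grip_force is the grip in N (left out, the last holds). Time passes only in rows, so rows that do not move let the fingers close. The tool returns the time, the measured TCP pose, the force, the opening and the grip force at its end. only (a regular expression) keeps the lines of the reply that match it, lines (a string "A,B") keeps lines A to B, and quiet returns only ok. Input that does not fit is refused with a message, and nothing moves.
- bot.get_obs(): the state, without advancing time (a new reading comes with each control period).
- bot.read_camera(name): name is "scene" or "top" or "wrist"; returns the picture (384x512x3 uint8, blue, green, red); there is no depth.
- bot.camera_info(name): a dict with "vertical_fov" (degrees; the focal length in pixels is half the picture's height over the tangent of half this angle, whatever the lens; pixels are square), "cx", "cy" (the principal point, pixels), "view" (4x4, takes a point from world to camera coordinates); the wrist camera has in their place "hand_eye" (4x4, takes a point from camera to tool coordinates, whose origin is the TCP and whose axes are the flange's). Camera axes: x right, y up, looking along -z (the intrinsics and any distortion apply to the point x, -y, -z); pixel columns grow to the right and rows downward; lengths in m; the calibration is good to about 2 mm. The wrist camera is an equidistant fisheye: a pixel r from the principal point sees the ray r / f radians off the axis. A picture is of the moment at which its call begins: read the wrist's pose just before it. camera_info takes no time and is no camera call.
- bot.hand_in(): hands the job in; it is judged then, once.
The state is a dict: "t": time; "q": joint angles; "joint_vel": joint speeds; "joint_torque": joint torques, N m; "eef_pos": TCP position; "tool_rot": TCP orientation; "contact_force": force on the tool from outside, world axes, zero at the start; "torque": the same for the moment, N m; "gripper_width": opening from 0.0 (shut) to 1.0 (fully open); "grasp_force": force on a finger pad.
Only numpy, scipy, OpenCV 4.12 (cv2) and the standard library are available. Lean on these libraries where they do the work, as an engineer would, in place of code of your own. Each camera call takes 0.05 s, during which the arm holds its last target. There are 200 camera calls.

## Working session

There is one attempt and no reset: what is moved stays moved. The work goes in short steps, Python scripts to look and compute and a tool call to move; the robot and the scene stay as the last step left them, time stands still between calls to the robot, and variables do not carry over. Pictures are saved under pics/ and viewed, at most 10 in all, crops included, and the job is handed in when it is done.

```bash
ls; mkdir -p pics
```

Run:
```python
from station import bot
import cv2
o=bot.get_obs();print(o)
for n in ("scene","top"):
    cv2.imwrite(f"pics/{n}0.png",bot.read_camera(n)); print(n,bot.camera_info(n))
print(bot.camera_info("wrist"))
```

```text
pics
station.py
{'t': 0.0, 'q': array([-1.37709548,  0.47782969,  0.02235317,  1.55646546, -0.0114873 ,
        1.10928423, -0.083068  ]), 'joint_vel': array([-7.98675993e-04,  7.35847652e-05,  1.54207266e-03, -8.89928083e-04,
        1.41345362e-03, -7.03782089e-04,  2.35839780e-03]), 'joint_torque': array([-9.55179858e-04, -5.96449149e+01,  1.60750654e+00, -2.81188291e+01,
        1.24793197e-02,  9.43943218e-03,  1.23641402e-05]), 'eef_pos': array([0.20048617, 0.64391434, 0.23030022]), 'tool_rot': array([-6.16745073e-05,  1.50304996e-01,  9.88639239e-01, -9.27106914e-04]), 'contact_force': array([0.34490974, 0.31394661, 0.19971938]), 'torque': array([0.0070758 , 0.01588069, 0.02310866]), 'grasp_force': 0.0, 'gripper_width': 0.9984053243033474}
scene {'vertical_fov': 42.515065436939686, 'cx': 257.2720846386612, 'cy': 199.9796466225324, 'view': array([[-0.20332288,  0.97901139, -0.01401811,  0.07908135],
       [-0.76699374, -0.15035885,  0.62378908,  0.38031848],
       [ 0.60858887,  0.1375824 ,  0.781467  , -1.55564048],
       [ 0.        ,  0.        ,  0.        ,  1.        ]])}
top {'vertical_fov': 56.73924253064567, 'cx': 245.07670351154704, 'cy': 192.80049630094402, 'view': array([[-0.01220425, -0.99987307,  0.01024209,  0.02698779],
       [ 0.9957463 , -0.0112171 ,  0.09145203, -0.60164258],
       [-0.09132554,  0.01131463,  0.99575681, -0.97144327],
       [ 0.        ,  0.        ,  0.        ,  1.        ]])}
{'vertical_fov': 65.70646984690485, 'cx': 255.30635458141893, 'cy': 196.5126661351861, 'hand_eye': array([[-7.18257615e-04,  9.63217399e-01,  2.68722396e-01,
         6.90431899e-02],
       [ 9.99999667e-01,  7.96156914e-04, -1.80910922e-04,
        -2.27235951e-04],
       [-3.88201742e-04,  2.68722177e-01, -9.63217650e-01,
        -1.43765819e-01],
       [ 0.00000000e+00,  0.00000000e+00,  0.00000000e+00,
         1.00000000e+00]])}
```

View pics/top0.png

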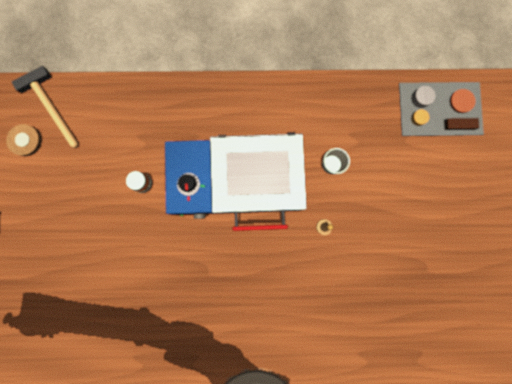

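View pics/scene0.png

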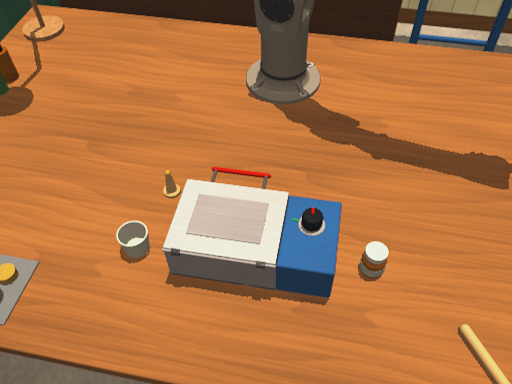

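The pictures show: top view – cap near (188,184), bar from (233,228) to (288,227), blue console (166–211, 141–214), cup (336,161), cone (325,227), jar (137,181); scene view – cap top (312,215), bar (213,170)–(270,176), pointer roughly toward the robot.

Create h.py:
```python
import numpy as np, cv2
from station import bot
def proj(n,P):
    c=bot.camera_info(n); f=192/np.tan(np.radians(c["vertical_fov"])/2)
    p=np.c_[np.atleast_2d(P),np.ones(len(np.atleast_2d(P)))]@c["view"].T
    return np.c_[c["cx"]+f*p[:,0]/-p[:,2], c["cy"]+f*p[:,1]/p[:,2]]
def tank2w(s,P):
    c,si=np.cos(s[2]),np.sin(s[2]); P=np.atleast_2d(P)
    return np.c_[s[0]+c*P[:,0]-si*P[:,1], s[1]+si*P[:,0]+c*P[:,1], P[:,2]]
```

Run:
```python
from h import *
from scipy.optimize import least_squares
obs=[]
for n,boxs in (("top",(225,218,295,236)),("scene",(205,160,278,185))):
    im=cv2.imread(f"pics/{n}0.png").astype(int); b,g,r=im[...,0],im[...,1],im[...,2]
    red=(r>110)&(g<50)&(b<60)
    x0,y0,x1,y1=boxs; ys,xs=np.nonzero(red[y0:y1,x0:x1]); xs+=x0; ys+=y0
    k=np.polyfit(xs,ys,1); e=[(x,np.polyval(k,x)) for x in (xs.min(),xs.max())]
    print(n,len(xs),e)
    if n=="scene": e=e[::-1]
    obs+=[(n,(-.138,.005,.113),e[0]),(n,(-.138,-.125,.113),e[1])] if n=="top" else [(n,(-.138,.005,.113),e[0]),(n,(-.138,-.125,.113),e[1])]
    blue=((b>90)&(r<60)&(g<110)).astype(np.uint8)
    ct=max(cv2.findContours(blue,0,2)[0],key=cv2.contourArea); 
    print("blue hull",cv2.approxPolyDP(cv2.convexHull(ct),2.5,True)[:,0].tolist())
    c0=(188,184) if n=="top" else (312,215)
    m=red[c0[1]-30:c0[1]+30,c0[0]-30:c0[0]+30]; ys,xs=np.nonzero(m); print("capred",list(zip(xs+c0[0]-30,ys+c0[1]-30)))
obs+=[("top",(-.02,.12,.1455),(188,183.5)),("scene",(-.02,.12,.1455),(312,214))]
fun=lambda s:np.concatenate([(proj(n,tank2w(s,P))[0]-u) for n,P,u in obs])
r=least_squares(fun,[.6,.05,0],loss="soft_l1"); print(r.x,np.degrees(r.x[2]),fun(r.x).reshape(-1,2).round(1).tolist())
C=[(-.095,.18,.11),(.095,.18,.11),(.095,.06,.11),(-.095,.06,.11)]
for n in("top","scene"):print(n,proj(n,tank2w(r.x,C)).round(1).tolist())
for s in(0,.25):
  t=[(-.02,.12,.1455),(-.02-.02*np.cos(s),.12-.02*np.sin(s),.1455)]
  for n in("top","scene"):print(s,n,proj(n,tank2w(r.x,t)).round(1).tolist())
for n in("top","scene"):
  im=cv2.imread(f"pics/{n}0.png")
  for P in C+[o[1] for o in obs]:
    pass
a=cv2.imread("pics/top0.png")[125:245,120:360]; cv2.imwrite("pics/c1.png",cv2.resize(a,None,fx=3.3,fy=3.3,interpolation=cv2.INTER_CUBIC))
```

```text
top 110 [(np.int64(233), np.float64(228.18572751691286)), (np.int64(285), np.float64(226.30958753919478))]
blue hull [[207, 141], [210, 212], [167, 212], [166, 143]]
capred [(np.int64(186), np.int64(183)), (np.int64(185), np.int64(184)), (np.int64(186), np.int64(184)), (np.int64(187), np.int64(184)), (np.int64(185), np.int64(185)), (np.int64(186), np.int64(185)), (np.int64(187), np.int64(185)), (np.int64(187), np.int64(187)), (np.int64(185), np.int64(188)), (np.int64(187), np.int64(188)), (np.int64(185), np.int64(189)), (np.int64(186), np.int64(189)), (np.int64(187), np.int64(189))]
scene 221 [(np.int64(212), np.float64(168.35505290788942)), (np.int64(270), np.float64(175.73262842931155))]
blue hull [[419, 35], [487, 42]]
capred [(np.int64(312), np.int64(208)), (np.int64(313), np.int64(208)), (np.int64(314), np.int64(208)), (np.int64(312), np.int64(209)), (np.int64(313), np.int64(209)), (np.int64(314), np.int64(209)), (np.int64(312), np.int64(210)), (np.int64(313), np.int64(210)), (np.int64(314), np.int64(210)), (np.int64(312), np.int64(211)), (np.int64(313), np.int64(211)), (np.int64(314), np.int64(211)), (np.int64(311), np.int64(212)), (np.int64(312), np.int64(212)), (np.int64(313), np.int64(212)), (np.int64(314), np.int64(212)), (np.int64(312), np.int64(213)), (np.int64(313), np.int64(213))]
[0.64158208 0.04827086 0.02253046] 1.2909001927362584 [[1.0, 0.2], [0.0, 0.3], [-2.4, -0.2], [1.6, 0.3], [-2.2, -1.2], [-0.0, -0.4]]
top [[165.1, 213.9], [164.0, 140.9], [210.1, 139.4], [212.0, 212.3]]
scene [[341.2, 200.5], [333.9, 273.4], [275.0, 264.5], [288.3, 193.5]]
0 top [[185.8, 182.3], [186.0, 190.3]]
0 scene [[312.0, 213.6], [313.0, 206.3]]
0.25 top [[185.8, 182.3], [188.0, 190.0]]
0.25 scene [[312.0, 213.6], [310.7, 206.2]]
```

View pics/c1.png

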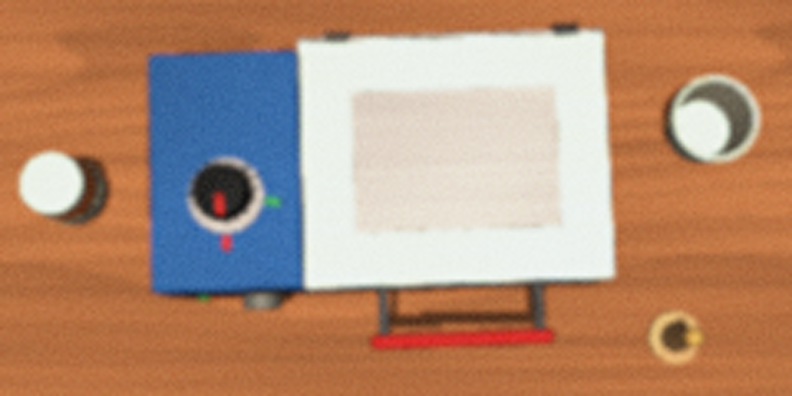

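Call:
{"fn": "nudge_tcp", "kwargs": {
  "rows": {"moves":[[-0.038, -0.023, 0, 0, 0.7], [-0.038, -0.023, 0, 0, 0.7], [-0.038, -0.023, 0, 0, 0.7], [-0.038, -0.023, 0, 0, 0.7], [-0.038, -0.023, 0, 0, 0.7], [-0.038, -0.023, 0, 0, 0.7], [-0.038, -0.023, 0, 0, 0.7], [-0.038, -0.023, 0, 0, 0.7], [-0.038, -0.023, 0, 0, 0.7], [-0.038, -0.023, 0, 0, 0.7], [-0.038, -0.023, 0, 0, 0.7], [-0.038, -0.023, 0, 0, 0.7], [-0.038, -0.023, 0, 0, 0.7], [-0.038, -0.023, 0, 0, 0.7]]},
  "grip_force": 40
}}

```text
t: 1.5
eef_pos: [0.6136, 0.1774, 0.231]
tool_rot: [-0.0, 0.15, 0.989, -0.0]
contact_force: [0.2, 0.3, 0.2]
gripper_width: 0.701
grasp_force: 0.0
```

Call:
{"fn": "nudge_tcp", "kwargs": {
  "rows": {"moves":[[0, 0, 0, 0.14, 0.7], [0, 0, 0, 0.14, 0.7], [0, 0, 0, 0.14, 0.7], [0, 0, 0, 0.14, 0.7], [0, 0, 0, 0.14, 0.7], [0, 0, 0, 0.14, 0.7], [0, 0, 0, 0.14, 0.7], [0, 0, 0, 0.14, 0.7], [0, 0, 0, 0.14, 0.7], [0, 0, 0, 0.14, 0.7], [0, 0, 0, 0, 0.7], [0, 0, 0, 0, 0.7]]}
}}

```text
t: 2.7
eef_pos: [0.6126, 0.179, 0.2309]
tool_rot: [-0.0, 0.751, 0.661, -0.0]
contact_force: [-0.6, -0.1, -0.0]
gripper_width: 0.703
grasp_force: 0.0
```

Add to h.py:
```python
from scipy.spatial.transform import Rotation as R
def tool():
    o=bot.get_obs(); q=o["tool_rot"]; return o["eef_pos"],R.from_quat(np.r_[q[1:],q[0]]).as_matrix(),o
def wpix(uv,z,p,Rm):
    "wrist pixel -> world point on plane z"
    c=bot.camera_info("wrist"); f=192/np.tan(np.radians(c["vertical_fov"])/2); H=c["hand_eye"]
    d=np.array(uv,float)-[c["cx"],c["cy"]]; r=np.hypot(*d); th=r/f
    v=np.array([d[0]/r*np.sin(th),-d[1]/r*np.sin(th),-np.cos(th)])
    o=p+Rm@H[:3,3]; v=Rm@H[:3,:3]@v; return o+v*(z-o[2])/v[2]
def wproj(P,p,Rm):
    c=bot.camera_info("wrist"); f=192/np.tan(np.radians(c["vertical_fov"])/2); H=c["hand_eye"]
    x=(np.atleast_2d(P)-p)@Rm; x=(x-H[:3,3])@H[:3,:3]; x=x*[1,-1,-1]
    rr=np.hypot(x[:,0],x[:,1]); th=np.arctan2(rr,x[:,2]); return np.c_[c["cx"]+f*th*x[:,0]/rr,c["cy"]+f*th*x[:,1]/rr]
```

Run:
```python
from h import *
p,Rm,o=tool(); im=bot.read_camera("wrist"); cv2.imwrite("pics/w1.png",im)
np.savez("w1.npz",p=p,R=Rm); print(p,Rm.round(3),o["q"],o["contact_force"])
s=[.6416,.0483,.0225]
print(wproj(tank2w(s,[(-.02,.12,.1455),(-.095,.18,.11),(.095,.06,.11),(-.095,.06,.11),(-.138,.005,.113),(-.138,-.125,.113)]),p,Rm).round(1).tolist())
```

```text
[0.61260817 0.17903118 0.23093545] [[ 0.127  0.992 -0.001]
 [ 0.992 -0.127 -0.   ]
 [-0.001 -0.001 -1.   ]] [-0.76831331  0.45568893  0.53405385  1.67628786 -0.25641822  1.08074875
 -0.28427495] [-0.6312444  -0.05098999 -0.00133027]
[[266.1, 213.6], [174.1, 150.6], [382.1, 239.8], [200.2, 267.2], [174.7, 313.7], [202.8, 385.1]]
```

View pics/w1.png

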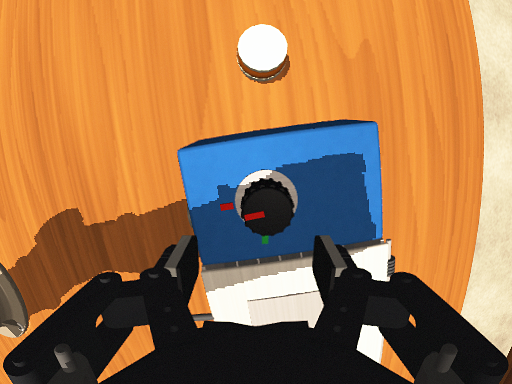

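Wrist view: the cap's top is centred near (269,211), console corners at (178,151), (203,264), (378,122), and the pointer points to the red mark (cap about shut); about 3 mm off the first fit, so I refit.

Run:
```python
from h import *
from scipy.optimize import least_squares
z=np.load("w1.npz"); p,Rm=z["p"],z["R"]
im=cv2.imread("pics/w1.png"); roi=im[175:245,230:310].astype(int); m=(roi.max(2)<45).astype(np.uint8)
n,l,st,ce=cv2.connectedComponentsWithStats(m); i=1+st[1:,4].argmax(); print("black",st[i][:4]+[230,175,0,0],ce[i]+[230,175])
W=[((-.02,.12,.1455),(269,211)),((-.095,.18,.11),(178,151)),((.095,.18,.11),(378,122)),((-.095,.06,.11),(203,264))]
T=[((-.138,.005,.113),(232.5,228.2)),((-.138,-.125,.113),(287.8,226.3)),((-.02,.12,.1455),(187.6,182.6)),((-.095,.18,.11),(166,213)),((.095,.18,.11),(165,141.5))]
S=[((-.138,.005,.113),(270.5,175.7)),((-.138,-.125,.113),(211.7,168.4)),((-.02,.12,.1455),(312,213.6))]
def f(s):
    e=[(wproj(tank2w(s,P),p,Rm)[0]-u)*.8 for P,u in W]
    for n,L in(("top",T),("scene",S)): e+=[(proj(n,tank2w(s,P))[0]-u)*2.2 for P,u in L]
    return np.concatenate(e)
r=least_squares(f,[.64,.05,.02],loss="soft_l1"); s=r.x; print(s,f(s).reshape(-1,2).round(1).tolist())
rw=least_squares(lambda s:f(s)[:8],s).x; print("wrist only",rw,[ (wpix(u,P[2],p,Rm)[:2].round(4)) for P,u in W])
for s in (s,rw):
  print("cap",tank2w(s,(-.02,.12,.1455))[0],"bar",tank2w(s,(-.138,-.06,.113))[0],"cap in tool",Rm.T@(tank2w(s,(-.02,.12,.1455))[0]-p))
```

```text
black [241 178  53  58] [267.36330443 206.55225924]
[0.64236209 0.04751781 0.01978545] [[-1.2, 2.6], [-2.1, -0.0], [0.3, 0.9], [-1.5, 2.9], [3.6, -0.3], [-5.8, 0.3], [-3.3, -1.7], [-1.7, 0.8], [-1.3, -2.4], [-6.8, 0.2], [3.7, 0.7], [-1.0, 0.9]]
wrist only [0.6442438  0.04918974 0.02224373] [array([0.6215, 0.1697]), array([0.5463, 0.2252]), array([0.7334, 0.2304]), array([0.549 , 0.1096])]
cap [0.61999191 0.16709864 0.1455    ] bar [ 0.50557615 -0.01520066  0.113     ] cap in tool [-0.01085764  0.0088821   0.08543618]
cap [0.62157972 0.16871521 0.1455    ] bar [ 0.50761245 -0.0138648   0.113     ] cap in tool [-0.00905289  0.01025225  0.08543454]
```

Call:
{"fn": "nudge_tcp", "kwargs": {
  "rows": {"moves":[[-0.0095, 0.010, 0, 0, 0.7], [0, 0, 0.028, 0, 0.7], [0, 0, 0.028, 0, 0.7], [0, 0, 0.028, 0, 0.7], [0, 0, 0.028, 0, 0.7], [0, 0, 0, 0, 0.7], [0, 0, 0, 0, 0.3], [0, 0, 0, 0, 0.3], [0, 0, 0, 0, 0.3], [0, 0, 0, 0, 0.3], [0, 0, 0, 0, 0.3], [0, 0, 0, 0, 0.3]]},
  "grip_force": 30
}}

```text
t: 3.95
eef_pos: [0.621, 0.1676, 0.1205]
tool_rot: [-0.0, 0.752, 0.659, -0.0]
contact_force: [-4.6, -1.9, 0.2]
gripper_width: 0.481
grasp_force: 31.7
```

Call:
{"fn": "nudge_tcp", "kwargs": {
  "rows": {"moves":[[0, 0, 0, -0.13, 0.3], [0, 0, 0, -0.13, 0.3], [0, 0, 0, -0.13, 0.3], [0, 0, 0, -0.13, 0.3], [0, 0, 0, -0.13, 0.3], [0, 0, 0, -0.13, 0.3], [0, 0, 0, -0.13, 0.3], [0, 0, 0, -0.13, 0.3], [0, 0, 0, -0.13, 0.3], [0, 0, 0, -0.05, 0.3], [0, 0, 0, -0.05, 0.3], [0, 0, 0, 0, 0.3], [0, 0, 0, 0, 0.3]]}
}}

```text
t: 5.25
eef_pos: [0.6225, 0.1684, 0.1205]
tool_rot: [0.001, 0.215, 0.977, 0.001]
contact_force: [-0.8, 0.7, 1.2]
gripper_width: 0.481
grasp_force: 31.6
```

```bash
python3 -c "
from station import bot;o=bot.get_obs();print(o['torque'],o['contact_force'],o['q'])"
```

```text
[0.12534543 0.1818376  0.08438417] [-0.80909529  0.6973263   1.16522154] [-0.47390645  0.54509363  0.15578174  1.73638892 -0.10582543  0.86593272
  0.86585563]
```

Call:
{"fn": "nudge_tcp", "kwargs": {
  "rows": {"moves":[[0, 0, 0, -0.05, 0.3], [0, 0, 0, -0.05, 0.3], [0, 0, 0, -0.05, 0.3], [0, 0, 0, -0.05, 0.3], [0, 0, 0, 0, 0.3], [0, 0, 0, 0, 0.3], [0, 0, 0, 0, 0.3]]}
}}

```text
t: 5.95
eef_pos: [0.6249, 0.168, 0.1207]
tool_rot: [0.003, 0.117, 0.993, 0.001]
contact_force: [6.0, 0.8, -4.6]
gripper_width: 0.481
grasp_force: 31.5
```

```bash
python3 -c "
from station import bot;o=bot.get_obs();print(o['torque'],o['contact_force'],o['q'])"
```

```text
[ 0.13837524 -1.40599358 -0.57309625] [ 5.98218801  0.80384041 -4.55548289] [-0.43775743  0.54377619  0.10753277  1.73192767 -0.07155557  0.86289122
  1.03620173]
```

Call:
{"fn": "nudge_tcp", "kwargs": {
  "rows": {"moves":[[0, 0, 0, 0, 0.68], [0, 0, 0, 0, 0.68], [0, 0, 0, 0, 0.68], [0, 0, -0.03, 0, 0.68], [0, 0, -0.03, 0, 0.68], [0, 0, -0.03, 0, 0.68], [0, 0, -0.02, 0, 0.68], [0, 0, 0, 0, 0.68]]}
}}

```text
t: 6.75
eef_pos: [0.6233, 0.1687, 0.2331]
tool_rot: [0.003, 0.116, 0.993, 0.001]
contact_force: [0.2, 0.3, 0.0]
gripper_width: 0.681
grasp_force: 0.0
```

Run:
```python
from h import *
p,Rm,o=tool(); im=bot.read_camera("wrist"); cv2.imwrite("pics/w2.png",im)
np.savez("w2.npz",p=p,R=Rm); print(p,Rm.round(3),o["q"],o["contact_force"])
s=[.6442,.0487,.0222]
print(wproj(tank2w(s,[(-.02,.12,.1455),(-.095,.18,.11),(.095,.06,.11),(-.095,.06,.11),(-.138,.005,.113),(-.138,-.125,.113)]),p,Rm).round(1).tolist())
```

```text
[0.62334962 0.16865694 0.233056  ] [[-0.973  0.23   0.006]
 [ 0.23   0.973  0.002]
 [-0.005  0.003 -1.   ]] [-0.45120804  0.42441259  0.1229844   1.63977946 -0.0575943   1.07463269
  1.02673306] [0.24100849 0.34167142 0.02990011]
[[254.0, 199.4], [298.1, 93.0], [227.6, 301.3], [169.7, 128.0], [105.4, 103.4], [17.4, 146.2]]
```

View pics/w2.png

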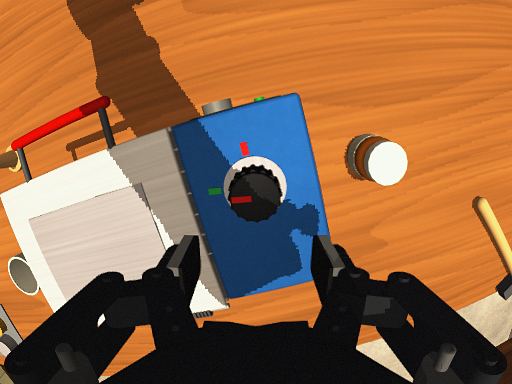

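Pointer now runs from (250,199) to (231,201), toward the green mark (214,191); I measure the angle precisely.

Run:
```python
from h import *
for k,box in(("1",(240,208,270,222)),("2",(225,194,255,206))):
    z=np.load(f"w{k}.npz"); p,Rm=z["p"],z["R"]; im=cv2.imread(f"pics/w{k}.png").astype(int)
    m=(im[...,2]>120)&(im[...,1]<70)&(im[...,0]<70); x0,y0,x1,y1=box
    ys,xs=np.nonzero(m[y0:y1,x0:x1]); P=np.array([wpix((x+x0,y+y0),.1455,p,Rm)[:2] for x,y in zip(xs,ys)])
    c=P.mean(0); u=np.linalg.svd(P-c)[2][0]; a=np.arctan2(u[1],u[0]);t=(P-c)@u
    print(k,len(xs),c,"len",np.ptp(t),"angle from front",(a-np.pi-.0222)%np.pi)
    c0=np.array(tank2w([.6442,.0487,.0222],(-.02,.12,.1455))[0][:2]); d=c-c0; print("from centre",d,np.arctan2(d[1],d[0])-np.pi-.0222)
z=np.load("w2.npz"); p,Rm=z["p"],z["R"]
im=cv2.imread("pics/w2.png").astype(int); m=(im[...,2]>120)&(im[...,1]<50)&(im[...,0]<60); 
ys,xs=np.nonzero(m[90:160,5:115]); xs+=5; ys+=90
P=np.array([wpix((x,y),.113,p,Rm)[:2] for x,y in zip(xs,ys)]); c=P.mean(0); u=np.linalg.svd(P-c)[2][0]; t=(P-c)@u
print("bar centre",c+u*(t.max()+t.min())/2,c,"len",np.ptp(t),"dir",np.degrees(np.arctan2(u[1],u[0])))
```

```text
1 113 [0.61019324 0.168243  ] len 0.015733673566704298 angle from front 0.05666510991227369
from centre [-1.1347910e-02  1.6536988e-05] -0.023657270662851063
2 109 [0.61892513 0.15797894] len 0.015069708524851698 angle from front 1.405694401165099
from centre [-0.00261602 -0.01024752] -4.984533366585168
bar centre [ 0.50500936 -0.02014615] [ 0.504902   -0.01601692] len 0.1402862392852736 dir -88.51066910025571
```

Call:
{"fn": "nudge_tcp", "kwargs": {
  "rows": {"moves":[[0, 0, 0, 0.146, 0.4], [0, 0, 0, 0.146, 0.4], [0, 0, 0, 0.146, 0.4], [0, 0, 0, 0.146, 0.4], [0, 0, 0, 0.146, 0.4], [0, 0, 0, 0.146, 0.4], [0, 0, 0, 0.146, 0.4], [0, 0, 0, 0.146, 0.4], [0, 0, 0, 0.146, 0.4], [-0.036, -0.0243, 0, 0, 0.4], [-0.036, -0.0243, 0, 0, 0.4], [-0.036, -0.0243, 0, 0, 0.4], [-0.036, -0.0243, 0, 0, 0.4], [-0.036, -0.0243, 0, 0, 0.4], [0, 0, 0, 0, 0.4], [0, 0, 0, 0, 0.4]]}
}}

```text
t: 8.4
eef_pos: [0.5035, -0.0155, 0.2285]
tool_rot: [-0.001, 0.699, 0.715, -0.0]
contact_force: [-0.3, 1.2, 0.8]
gripper_width: 0.401
grasp_force: 0.0
```

Run:
```python
from h import *
p,Rm,o=tool(); im=bot.read_camera("wrist"); cv2.imwrite("pics/w3.png",im)
print(p,Rm.round(3),o["q"]); np.savez("w3.npz",p=p,R=Rm)
s=[.6442,.0487,.0222]
print(wproj(tank2w(s,[(-.138,.005,.113),(-.138,-.125,.113),(-.138,-.06,.113)]),p,Rm).round(1).tolist(), Rm.T@(tank2w(s,(-.138,-.06,.113))[0]-p))
```

```text
[ 0.50352931 -0.01550979  0.22853411] [[-0.023  1.    -0.001]
 [ 1.     0.023  0.   ]
 [ 0.    -0.001 -1.   ]] [-0.50805839  0.20608599  0.48115096  1.98556061 -0.11478609  0.97723564
  0.05170418]
[[261.4, 118.2], [260.7, 255.8], [261.1, 191.0]] [0.00104296 0.00422089 0.11552865]
```

View pics/w3.png

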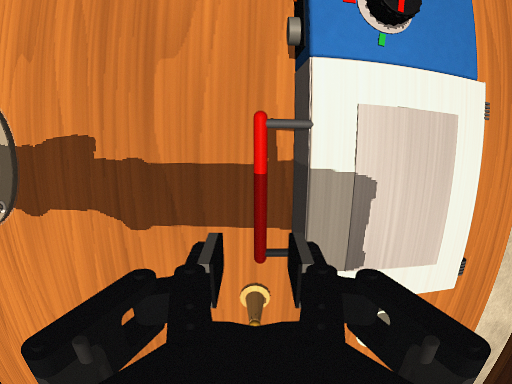

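Bar is at column 260 (rows 111–263), matching the prediction; arm brackets are clear of the fingers. Descend and grip.

Call:
{"fn": "nudge_tcp", "kwargs": {
  "rows": {"moves":[[0.002, 0.004, 0, 0, 0.4], [0, 0, 0.03, 0, 0.4], [0, 0, 0.03, 0, 0.4], [0, 0, 0.03, 0, 0.4], [0, 0, 0.03, 0, 0.4], [0, 0, 0.0145, 0, 0.4], [0, 0, 0, 0, 0.4], [0, 0, 0, 0, 0], [0, 0, 0, 0, 0], [0, 0, 0, 0, 0], [0, 0, 0, 0, 0], [0, 0, 0, 0, 0]]},
  "grip_force": 30
}}

```text
t: 9.65
eef_pos: [0.5074, -0.0121, 0.0951]
tool_rot: [-0.001, 0.698, 0.716, -0.0]
contact_force: [-4.8, 0.9, 0.6]
gripper_width: 0.12
grasp_force: 29.2
```

Run:
```python
import numpy as np
# bar positions rel shut: along tank x (tool +y), up (tool -z)
r=.237;a=np.radians(np.arange(0,71,5))
X=r*(1-np.cos(a));Z=r*np.sin(a)
for i in range(1,len(a)):print(i*5,round(X[i]-X[i-1],4),round(Z[i]-Z[i-1],4))
```

```text
5 0.0009 0.0207
10 0.0027 0.0205
15 0.0045 0.0202
20 0.0062 0.0197
25 0.0079 0.0191
30 0.0095 0.0183
35 0.0111 0.0174
40 0.0126 0.0164
45 0.014 0.0152
50 0.0152 0.014
55 0.0164 0.0126
60 0.0174 0.0111
65 0.0183 0.0095
70 0.0191 0.0079
```

Call:
{"fn": "nudge_tcp", "kwargs": {
  "rows": {"moves":[[0, 0.0002, -0.0103, 0, 0], [0, 0.0007, -0.0104, 0, 0], [0, 0.0011, -0.0103, 0, 0], [0, 0.0016, -0.0102, 0, 0], [0, 0.002, -0.0102, 0, 0], [0, 0.0025, -0.01, 0, 0], [0, 0.0029, -0.01, 0, 0], [0, 0.0033, -0.0097, 0, 0], [0, 0.0038, -0.0096, 0, 0], [0, 0.0041, -0.0095, 0, 0], [0, 0.0046, -0.0092, 0, 0], [0, 0.0049, -0.0091, 0, 0], [0, 0.0053, -0.0089, 0, 0], [0, 0.0058, -0.0085, 0, 0], [0, 0.0061, -0.0083, 0, 0], [0, 0.0065, -0.0081, 0, 0], [0, 0, 0, 0, 0], [0, 0, 0, 0, 0]]}
}}

```text
t: 11.45
eef_pos: [0.5633, -0.0108, 0.2491]
tool_rot: [-0.001, 0.698, 0.716, 0.0]
contact_force: [-8.4, 2.6, 4.9]
gripper_width: 0.13
grasp_force: 29.5
```

Run:
```python
from h import *
p,Rm,o=tool(); print(p,o["contact_force"],o["torque"],o["q"])
d=p-[.5074,-.0121,.0951]; h=.237; x=d[0]*np.cos(.0222)+d[1]*np.sin(.0222)
print(np.degrees([np.arctan2(d[2],h-x)]),np.hypot(d[2],h-x))
cv2.imwrite("pics/s2.png",bot.read_camera("scene"))
```

```text
[ 0.56330648 -0.01077934  0.24911676] [-8.39317178  2.6487644   4.94203333] [ 0.50347459  1.89669783 -0.05591994] [-0.48255786  0.29386231  0.48524705  1.83200794 -0.1579534   1.0538919
  0.08849144]
[40.38298834] 0.23771915133918792
```

View pics/s2.png

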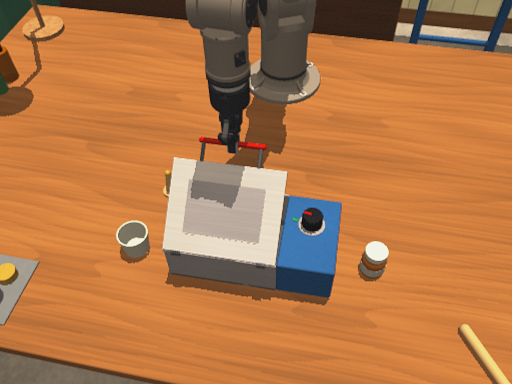

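Lid is at about 40°, bar held between the fingers near (232,145), cap pointing to the green mark. Continue gently.

Call:
{"fn": "nudge_tcp", "kwargs": {
  "rows": {"moves":[[0, 0.006, -0.008, 0, 0], [0, 0.007, -0.0076, 0, 0], [0, 0.0075, -0.0072, 0, 0], [0, 0.0078, -0.0068, 0, 0], [0, 0.008, -0.0065, 0, 0], [0, 0.0084, -0.0061, 0, 0], [0, 0.0086, -0.0057, 0, 0], [0, 0.0088, -0.0054, 0, 0], [0, 0, 0, 0, 0], [0, 0, 0, 0, 0]]}
}}

```text
t: 12.5
eef_pos: [0.6273, -0.0094, 0.3032]
tool_rot: [0.001, 0.698, 0.716, 0.002]
contact_force: [-5.3, 2.8, 8.4]
gripper_width: 0.128
grasp_force: 30.8
```

Run:
```python
from h import *
p,Rm,o=tool(); print(p,o["contact_force"],o["torque"])
d=p-[.5074,-.0121,.0951]; h=.237; x=d[0]*np.cos(.0222)+d[1]*np.sin(.0222)
print(np.degrees([np.arctan2(d[2],h-x)]),np.hypot(d[2],h-x))
```

```text
[ 0.62730171 -0.00939845  0.30324368] [-5.34762544  2.81955421  8.35628304] [ 0.57502836  1.30084909 -0.08559113]
[60.64495591] 0.23880677879747078
```

Call:
{"fn": "nudge_tcp", "kwargs": {
  "rows": {"moves":[[0, 0.009, -0.0052, 0, 0], [0, 0.0092, -0.0048, 0, 0], [0, 0.0094, -0.0044, 0, 0], [0, 0.0096, -0.004, 0, 0], [0, 0.001, 0, 0, 0], [0, 0, 0, 0, 0], [0, 0, 0, 0, 0], [0, 0, 0, 0, 0]]}
}}

```text
t: 13.3
eef_pos: [0.6654, -0.0086, 0.32]
tool_rot: [0.001, 0.698, 0.716, 0.001]
contact_force: [-1.2, 2.2, 5.9]
gripper_width: 0.126
grasp_force: 31.2
```

Run:
```python
from h import *
p,Rm,o=tool(); print(p,o["contact_force"],o["torque"])
d=p-[.5074,-.0121,.0951]; h=.237; x=d[0]*np.cos(.0222)+d[1]*np.sin(.0222)
print(np.degrees([np.arctan2(d[2],h-x)]),np.hypot(d[2],h-x))
cv2.imwrite("pics/s3.png",bot.read_camera("scene"))
p,Rm,o=tool(); cv2.imwrite("pics/w4.png",bot.read_camera("wrist"));np.savez("w4.npz",p=p,R=Rm)
```

```text
[ 0.66536547 -0.00856053  0.3199515 ] [-1.22996938  2.23668318  5.90005402] [ 0.54013873  0.58852151 -0.00744997]
[70.64259253] 0.2383241301266646
```

View pics/s3.png

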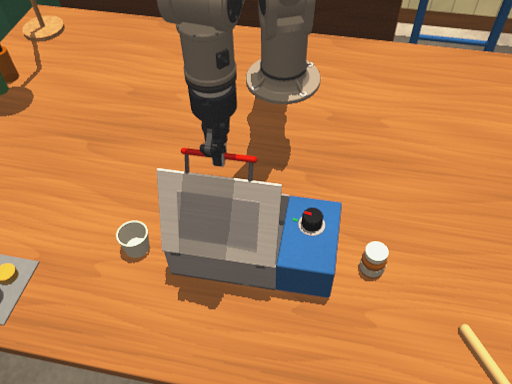

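Lid is open with the bar ends near (182,151) and (256,160); check the angle from those.

Add to h.py:
```python
def ang(e1,e2,s=(.6436,.0485,.0222)):
    best=[]
    for a in np.arange(30,88,.5):
        t=np.radians(a); P=[(.099-.237*np.cos(t),y,.113+.237*np.sin(t)) for y in(-.13,.01)]
        best.append((np.abs(proj("scene",tank2w(s,P))-[e1,e2]).mean(),a,proj("scene",tank2w(s,P)).round(1).tolist()))
    return min(best)
```

Run:
```python
from h import *
print(ang((182,151),(256,160)))
```

```text
(np.float64(0.8860037499808442), np.float64(71.0), [[179.8, 150.3], [255.5, 159.8]])
```

Call:
{"fn": "nudge_tcp", "kwargs": {
  "rows": {"moves":[[0, -0.0096, 0.004, 0, 0], [0, -0.0094, 0.0044, 0, 0], [0, -0.0092, 0.0048, 0, 0], [0, -0.009, 0.0052, 0, 0], [0, -0.0088, 0.0054, 0, 0], [0, -0.0086, 0.0057, 0, 0], [0, -0.0084, 0.0061, 0, 0], [0, -0.008, 0.0065, 0, 0], [0, 0, 0, 0, 0], [0, 0, 0, 0, 0], [0, 0, 0, 0, 0]]}
}}

```text
t: 14.5
eef_pos: [0.5934, -0.0103, 0.2774]
tool_rot: [-0.0, 0.698, 0.716, 0.0]
contact_force: [-5.4, 2.8, 5.7]
gripper_width: 0.128
grasp_force: 32.5
```

Run:
```python
from h import *
p,Rm,o=tool(); print(p,o["contact_force"],o["torque"])
d=p-[.5074,-.0121,.0951]; h=.237; x=d[0]*np.cos(.0222)+d[1]*np.sin(.0222)
print(np.degrees([np.arctan2(d[2],h-x)]),np.hypot(d[2],h-x))
im=bot.read_camera("scene");cv2.imwrite("pics/s4.png",im); im=im.astype(int)
m=(im[...,2]>110)&(im[...,1]<50)&(im[...,0]<60); m[:100]=0; m[190:]=0; m[:,:150]=0; m[:,290:]=0
ys,xs=np.nonzero(m); i,j=xs.argmin(),xs.argmax(); print(xs[i],ys[i],xs[j],ys[j]); print(ang((xs[i],ys[i]),(xs[j],ys[j])))
```

```text
[ 0.59344743 -0.01029949  0.27735743] [-5.40886567  2.8453315   5.72831835] [0.67331586 0.95120932 0.00249455]
[50.37064672] 0.2366406260169981
194 138 263 145
(np.float64(0.6612936959175855), np.float64(48.5), [[194.1, 138.3], [263.4, 146.8]])
```

View pics/s4.png

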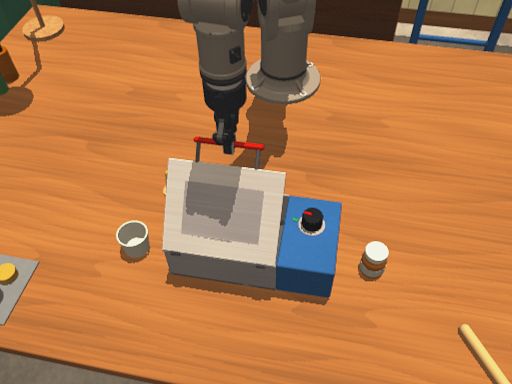

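The lid is held at about 50°, with the bar from (194,139) to (263,146). The jar, cup and cone are unmoved, and the cap is on green. Settle, then hand in.

Call:
{"fn": "nudge_tcp", "kwargs": {
  "rows": {"moves":[[0, 0, 0, 0, 0], [0, 0, 0, 0, 0], [0, 0, 0, 0, 0], [0, 0, 0, 0, 0], [0, 0, 0, 0, 0]]}
}}

```text
t: 15.05
eef_pos: [0.5935, -0.0104, 0.2774]
tool_rot: [-0.0, 0.698, 0.716, 0.0]
contact_force: [-4.6, 3.2, 5.6]
gripper_width: 0.129
grasp_force: 32.5
```

```bash
python3 -c "
from station import bot
print(abs(bot.get_obs()['joint_vel']).max()); print(bot.hand_in())"
```

```text
0.0016665761460012217
the job is handed in; nothing more can be done
None
```

The job is handed in at 15 s: I twisted the vent cap to its stop (measured 1.41 rad), then lifted the lid to about 71°, brought it back, and the gripper now holds it still at about 50° (48.5° by camera); the jar and cup stand where they were, as does the cone as far as the last picture shows it.

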